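# Press an RF module flush against its cooling fence through the gap that fits

## Robot

A 6-joint arm with a two-finger parallel gripper is mounted at the origin on the work surface; the furniture and walls round the work are solid. World frame = base frame: x ahead of the robot, y to its left, z up, the work surface at z = 0. Lengths are in mm, angles in rad, forces in N, time in s.
With the tool pointing down it reaches from about 275 to 750 mm from the base axis. Payload 10.2 kg.
Tool frame: the origin (TCP) lies where the fingers leave the gripper's body, on its centre line; the fingertips stand 73 mm ahead of it and the grasp point (between the pads) lies 54 mm ahead of it; z points along the fingers, y is the line along which they close (so a half turn about z gives the same grasp; the last joint's range is limited). The gripper opens to 85 mm and grips with 20 to 120 N. Pads are 22 mm wide; open, the fingers measure 114 mm over their backs; the gripper's body (76 mm by 85 mm) begins 54 mm behind the grasp point. The pads swing forward as they close: fully open they stand 13 mm farther back than shut.
Start: joints at [-1.395, 0.313, 1.498, -0, 1.331, -0.223], TCP at [203.852, -483.814, 303.894] pointing down, gripper open.
Joint ranges: [-2.94, 2.94], [-0.97, 2.17], [0.19, 2.56], [-1.23, 4.37], [0.02, 3.11], [-2.88, 2.88]. Speed limits (rad/s): [2.39, 2.39, 3.01, 3.14, 3.14, 3.14].

## Interface

Orientations are given as a unit quaternion [w, x, y, z].
In Python, from rig import ctrl gives the robot as it stands.
- The arm moves only by the shell command python3 -m creep 'ROWS' [OPENING] [FORCE]. ROWS is JSON, a list that holds one entry, the list of rows, each a list of 6 numbers: the shift along the world's x, y, z in units of 25 mm (1.0 is 25 mm), then the turn, a rotation vector about the world's x, y, z in units of 5 degrees (1.0 is 5 degrees). In form: [[[x, y, z, ax, ay, az], ...]]. A call has 1 to 20 rows; each row is the pose to reach, as a shift and turn from the pose commanded when the call began; what a row does not reach only later rows make up. A row lasts 1/12 s, in which the tool goes at most 41.7 mm and 7.16 degrees, less where a joint would pass 70% of its speed; a pose out of reach is approached as far as the arm can. A call with a gripper value outside its range is refused whole. OPENING is the finger opening in mm, from 0 to 85.4, set as the call begins (- or left out, the last holds). The fingers move at their own pace and stop on an object; FORCE is the grip in N (left out, the last holds). Time passes only in rows, so rows that repeat a pose let the fingers close. It gives the time, the measured TCP pose, the force, the opening and the grip force at its end, in the units of the state.
- ctrl.sense(): the state, without advancing time (a new reading comes with each control period).
- ctrl.capture(name): name is "scene" or "top" or "wrist"; returns a dict with "image" (420x560x3 uint8, red, green, blue), "fx", "fy", "cx", "cy" (pixels), "R" (3x3) and "t" (3): a world point X has camera coordinates R X + t. Camera axes: x right, y down, z forward; pixel columns grow to the right and rows downward; lengths in mm; the calibration is good to about 2 mm. A picture is of the moment at which its call begins. There is no depth.
- ctrl.finish_job(): hands the job in; it is judged then, once.
The state is a dict: "time_s": time; "joints": joint angles; "dq": joint speeds; "tau": joint torques, N m; "eef_pos": TCP position; "ee_rot": TCP orientation; "force": force on the tool from outside, world axes, zero at the start; "wrist_torque": the same for the moment, N m; "grip_width": opening from 0.0 (shut) to 1.0 (fully open); "grip_force": force on a finger pad.
Only numpy, scipy, OpenCV 4.12 (cv2) and the standard library are available. Lean on these libraries where they do the work, as an engineer would, in place of code of your own. Each camera call takes 0.05 s, during which the arm holds its last target. There are 200 camera calls.

## Task

The gilt module stands in the jig behind the orange gate whose gap is too narrow for the slate-coloured square post. Slide the module sideways, without lifting it, into the white outline behind the other, wider gap. Then pick up the post, slide it lengthwise through that wide gap (do not force it at the narrow one) and push the module with its end until the module's connector side is flush along the black finned fence (the connector goes into the fence's notch), and finish while still gripping the post and holding the module firmly pressed; leave the solder spool and the attenuator where they are.

Things in the scene. Friction and masses are not known exactly. Their poses are not given: they have to be found in the camera images.
- jig: Fixed jig, grey plate 205 x 236 mm, top at z 0.004. Origin at bench level; +x points from gates to fence. Black finned fence along y: flat face at x = 0.080, top at z 0.050. Two bays at y = +0.055 and -0.055, each with a white outline (59 x 89 mm inside, centred at x = 0.015), a gate in front at x = -0.052 and a 40 mm wide, 16 mm deep notch in the fence, centred 10 mm to -y of the bay's middle.
- wide_gate: Orange gate with the WIDE gap: two blocks 16 mm thick (along x), 22 mm high, standing on the jig plate, 106 mm wide overall; the gap is 37 mm wide, centred on the origin, which lies at plate height; x is the way through the gap, the same as the jig's x; y runs along the gate. May be in front of either bay.
- narrow_gate: Orange gate like the other, but its gap is only 22 mm: too narrow for the post. Same origin and axes. The module starts behind it.
- module_center (a point): Gilt metal module, a box of 42 (x) x 84 (y) x 34 mm (z), 0.2 to 0.4 kg, upright on the jig plate; this is the box's centre, at z 0.021. Turned half round to the jig: its -x face, with a black connector (14 mm long, 10 mm to the jig's -y side of the middle), faces the fence; its plain +x face looks at the gate. Graspable across its 42 mm from above; about 38 mm is free before the fence.
- post_center (a point): Slate-blue straight square post, 28 x 28 x 180 mm, about 0.085 kg, lying loose on the bench (centre at z 0.014). The point is its centre; its z axis is its long axis; both ends are alike. Gripped across its 28 mm sides behind the middle, it leaves room for the fingers in front of the gate: with the module flush, the pushing end is 98 mm beyond the gate's front (-x) face.
- spool: Solder spool standing on the bench, black flanges, 54 mm diameter, 40 mm high; origin under its centre. Leave alone.
- atten: Black finned coaxial attenuator, 20 x 58 x 20 mm, lying along its y; origin under its centre. Leave alone.
Not all that is in view belongs to the job. Leave any blue look-alike of the part that bears module_center alone.

How it is judged:
By the outcome, as a careful person would: the job done as asked, in the order asked, and still so for the second after the job is handed in, while the arm keeps its last pose, push and grip.
It also fails if it takes over 58 s, if anything falls off the work surface, if the arm or the gripper's body presses on something with over 40 N, if the wrist force passes 120 N, or if a joint passes its speed limit or range.

## Working session

There is one attempt and no reset: what is moved stays moved. The work goes in short steps, Python scripts to look and compute and a shell command to move; the robot and the scene stay as the last step left them, time stands still between calls to the robot, and variables do not carry over. Pictures are saved under pics/ and viewed, at most 10 in all, crops included, and the job is handed in when it is done.

```bash
ls; mkdir -p pics; cat > h.py <<'E'
import numpy as np, cv2
from rig import ctrl
def snap(name,fn,crop=None,scale=1):
    c=ctrl.capture(name); im=c["image"][:,:,::-1]
    np.savez("pics/"+fn+".npz",**{k:c[k] for k in("image","fx","fy","cx","cy","R","t")})
    if crop: x0,y0,x1,y1=crop; im=im[y0:y1,x0:x1]
    if scale!=1: im=cv2.resize(im,None,fx=scale,fy=scale,interpolation=cv2.INTER_CUBIC)
    cv2.imwrite("pics/"+fn+".png",im); return c
def p2w(fn,u,v,z):
    c=np.load("pics/"+fn+".npz"); R=c["R"];o=-R.T@c["t"]
    d=R.T@np.array([(u-c["cx"])/c["fx"],(v-c["cy"])/c["fy"],1]); return o+d*(z-o[2])/d[2]
def w2p(fn,X):
    c=np.load("pics/"+fn+".npz"); q=c["R"]@np.array(X)+c["t"]; return q[0]/q[2]*c["fx"]+c["cx"],q[1]/q[2]*c["fy"]+c["cy"]
E
python3 - <<'E'
from h import *
snap("top","top1",scale=1.4); snap("scene","sc1",scale=1.4)
print(ctrl.sense())
E
```

```text
pics
{'time_s': 0.1, 'joints': array([-1.39542254e+00,  3.13403646e-01,  1.49832948e+00,  1.88592825e-05,
        1.33100940e+00, -2.23412037e-01]), 'dq': array([-0.00188168,  0.00068822, -0.00225116,  0.00028758, -0.00078673,
        0.00186162]), 'tau': array([ 1.81371310e-03, -4.12896430e+01, -2.60141945e+01, -1.78012688e-04,
        3.03660570e-03,  5.12357303e-06]), 'eef_pos': array([ 203.8188291 , -483.6716163 ,  303.39925087]), 'ee_rot': array([-5.74553084e-04,  9.80187290e-01,  1.98072072e-01,  2.29641177e-05]), 'force': array([-0.85018617, -0.5622782 , -0.2838958 ]), 'wrist_torque': array([-0.02007371, -0.01931387, -0.01222065]), 'grip_force': 0.0, 'grip_width': 1.002437723392943}
```

View pics/top1.png

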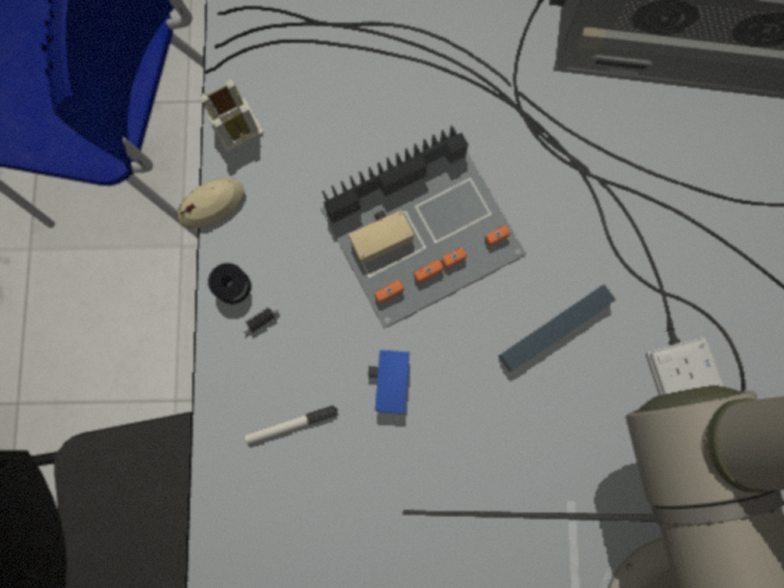

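View pics/sc1.png

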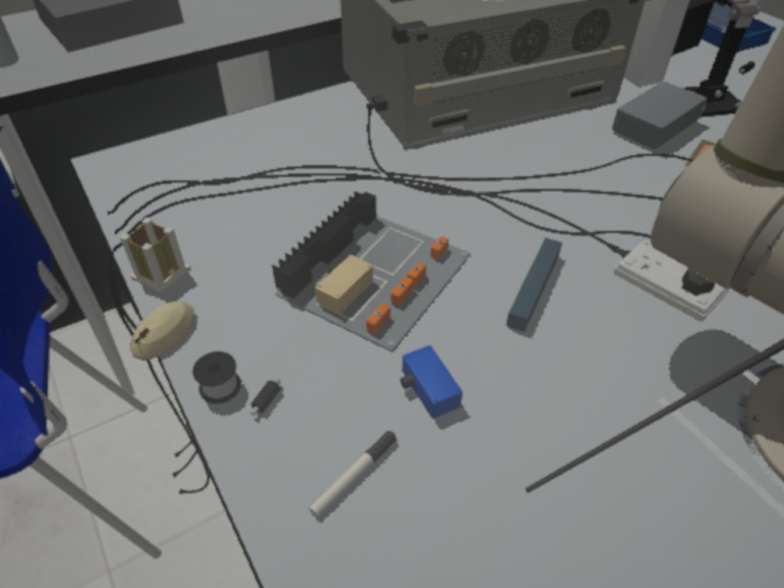

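The top picture shows the jig around (425,225), with the gilt module at (382,237) in the left bay. The blue look-alike is at (392,382) and the slate post at (557,328). The wide gap lies between the orange blocks at (455,257) and (497,235), in front of the right bay. I'll confirm this in an enlarged crop.

```bash
python3 - <<'E'
from h import *
c=np.load("pics/top1.npz");im=c["image"][:,:,::-1]
cv2.imwrite("pics/crop1.png",cv2.resize(im[80:280,215:450],None,fx=3.4,fy=3,interpolation=cv2.INTER_CUBIC)[:600,:800])
print(c["R"],c["t"],c["fx"])
S=1.4
for n,u,v,z in [("jig far-left fence",322,195,50),("fence end R",462,133,50),("plate near-right",524,255,4),("plate near-left",387,325,4),("mod",382,234,38),("post a",507,363,28),("post b",608,294,28),("blue",392,380,30),("base?",690,560,0),("rodtip",403,513,0)]:
    print(n,p2w("top1",u/S,v/S,z).round(1))
E
```

```text
[[-0.01579727 -0.99972053 -0.01758696]
 [-0.98230033  0.01880055 -0.18636685]
 [ 0.18664541  0.01433159 -0.98232281]] [401.07682098 443.5896279  964.00772419] 515.2554107879901
jig far-left fence [590.4 484.3  50. ]
fence end R [679.9 281.1  50. ]
plate near-right [507.4 192.5   4. ]
plate near-left [407.6 395.    4. ]
mod [534.3 399.5  38. ]
post a [347.8 228.3  28. ]
post b [442.7  81.3  28. ]
blue [326.8 388.9  30. ]
base? [ 79.1 -10.9   0. ]
rodtip [145.8 377.1   0. ]
```

View pics/crop1.png

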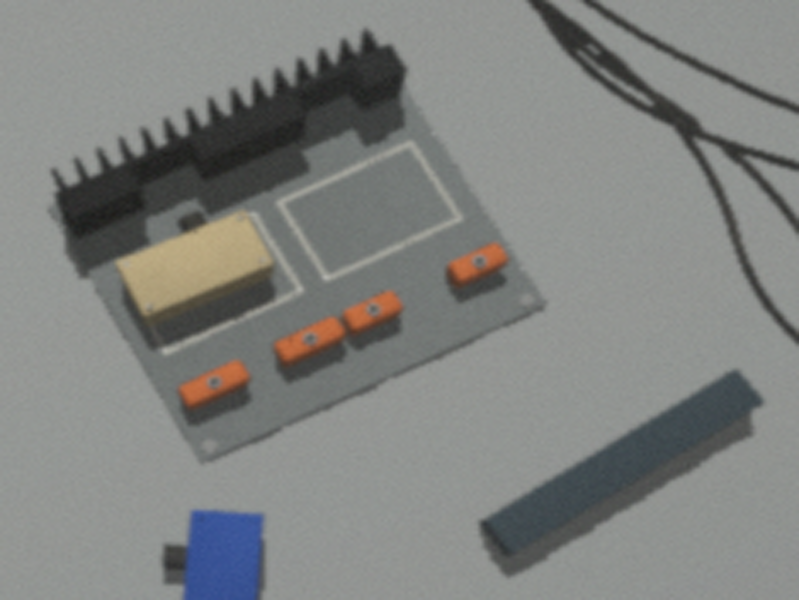

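The crop shows the blocks' bolts at (214,382), (310,339), (373,310) and (479,262), so the right gap is clearly the wide one. The gilt module has its connector at (190,220) facing the fence. The gilt box is the right one and the blue box is the decoy.

```bash
python3 - <<'E'
from h import *
from scipy.optimize import least_squares
C=lambda U,V,z:p2w("top1",215+U/3.4,80+V/3,z)
obs=[((280,204),4,45.5,-9.5),((412,143),4,45.5,-100.5),((460,218),4,-15.5,-100.5),((327,278),4,-15.5,-9.5),
((214,382),26,-52,87),((310,339),26,-52,23),((373,310),26,-52,-19.25),((479,262),26,-52,-90.75)]
W=np.array([C(*p,z)[:2] for p,z,_,_ in obs]);J=np.array([o[2:] for o in obs])
def T(p,J): c,s=np.cos(p[2]),np.sin(p[2]);return p[:2]+J@np.array([[c,s],[-s,c]])
r=least_squares(lambda p:(T(p,J)-W).ravel(),[540,330,.45]);p=r.x
print(p[:2],np.degrees(p[2]));print((T(p,J)-W).round(1))
c,s=np.cos(p[2]),np.sin(p[2]);inv=lambda w:(np.array([[c,s],[-s,c]])@(w-p[:2])).round(1)
m=[C(U,V,38) for U,V in[(118,263),(247,213),(273,265),(146,315)]]
for q in m:print("mod",q.round(1),inv(q[:2]))
mc=np.mean(m,0)[:2];print("modc",mc,inv(mc))
ps=[C(U,V,28)[:2] for U,V in[(482,522),(738,371),(763,402),(510,555)]]
print("post",np.round(ps,1),np.mean(ps,0));d=(ps[1]+ps[2]-ps[0]-ps[3])/2;print(np.linalg.norm(d),np.degrees(np.arctan2(d[1],d[0])))
print("target mod",T(p,np.array([15,-55])),"wide gate",T(p,np.array([-52,-55])))
print(c,s)
E
```

```text
[539.6913437  336.31790935] 26.616789728170097
[[ 0.9 -0.4]
 [-0.9  0.7]
 [-0.4  0.6]
 [-0.  -0.4]
 [-0.2 -0. ]
 [ 0.3 -0.2]
 [ 0.1 -0.2]
 [ 0.2 -0.1]]
mod [534.1 446.   38. ] [ 44.1 100.5]
mod [567.2 369.3  38. ] [39.4 17.1]
mod [530.9 354.7  38. ] [ 0.3 20.4]
mod [498.1 429.8  38. ] [  4.7 102.2]
modc [532.59089116 399.91865012] [22.1 60. ]
post [[358.3 238.3]
 [455.6  84.8]
 [434.5  71.8]
 [336.6 223.3]] [396.23541656 154.55966778]
181.05275030686875 -57.376966059204406
target mod [577.74284838 293.86696128] wide gate [517.84330812 263.84954838]
0.8940229889020127 0.44802108802456125
```

```bash
python3 - <<'E'
from h import *
def tri(a,b):
    A=[]
    for fn,(u,v) in(("top1",a),("sc1",b)):
        c=np.load("pics/"+fn+".npz");P=np.c_[c["R"],c["t"]]
        x=((u/1.4-c["cx"])/c["fx"],(v/1.4-c["cy"])/c["fy"])
        A+=[x[0]*P[2]-P[0],x[1]*P[2]-P[1]]
    A=np.array(A);return np.linalg.lstsq(A[:,:3],-A[:,3],rcond=None)[0].round(0)
print("rodtip",tri((403,513),(530,490)))
print("check mod tl",tri((382,215),(345,262)))
E
```

```text
rodtip [146. 376.  11.]
check mod tl [556. 393.  46.]
```

```bash
python3 -m creep '[[[2,10,2,0,0,5],[4,18,2,0,0,9],[6,20,2,0,0,12],[6.6,21,1,0,0,15],[6.6,21,1,0,0,18.1],[6.6,21,1,0,0,18.1],[6.6,21,1,0,0,18.1],[6.6,21,1,0,0,18.1],[6.6,21,1,0,0,18.1],[6.6,21,1,0,0,18.1],[6.6,21,1,0,0,18.1],[6.6,21,1,0,0,18.1],[6.6,21,1,0,0,18.1],[6.6,21,1,0,0,18.1],[6.6,21,1,0,0,18.1],[6.6,21,1,0,0,18.1],[6.6,21,1,0,0,18.1],[6.6,21,1,0,0,18.1]]]' 62 40
```

```text
time_s: 1.6
eef_pos: [368.7, 40.2, 328.8]
ee_rot: [-0.0, 0.55, 0.835, -0.0]
force: [-0.3, 0.4, -0.2]
grip_width: 0.721
grip_force: 0.0
```

```bash
python3 -m creep '[[[6.3,15,-4.8,0,0,0],[6.3,15,-4.8,0,0,0],[6.3,15,-4.8,0,0,0],[6.3,15,-4.8,0,0,0],[6.3,15,-4.8,0,0,0],[6.3,15,-4.8,0,0,0],[6.3,15,-4.8,0,0,0],[6.3,15,-4.8,0,0,0],[6.3,15,-4.8,0,0,0],[6.3,15,-4.8,0,0,0],[6.3,15,-4.8,0,0,0],[6.3,15,-4.8,0,0,0],[6.3,15,-4.8,0,0,0],[6.3,15,-4.8,0,0,0],[6.3,15,-4.8,0,0,0]]]'; python3 - <<'E'
from h import *
snap("wrist","w1",scale=1.4);print(ctrl.sense()["eef_pos"])
E
```

```text
time_s: 2.85
eef_pos: [526.8, 414.7, 210.3]
ee_rot: [0.0, 0.55, 0.835, 0.001]
force: [0.3, 0.3, 0.2]
grip_width: 0.727
grip_force: 0.0
[526.66912716 414.95398718 210.23350261]
```

View pics/w1.png

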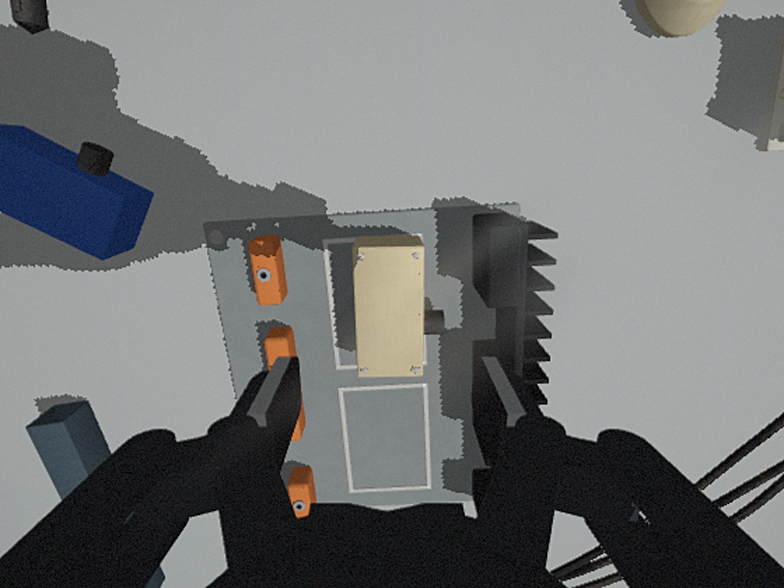

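The wrist picture shows the module's top corners at (355,247), (424,247), (423,377) and (357,377). The connector is at (433,322) and the empty white outline at (341,389) to (430,488).

```bash
python3 - <<'E'
from h import *
p=np.array([539.69,336.32]);a=np.radians(26.617);c,s=np.cos(a),np.sin(a)
inv=lambda w:np.array([[c,s],[-s,c]])@(w[:2]-p)
for n,pts,z in[("mod",[(355,247),(424,247),(423,377),(357,377)],38),("outl",[(341,389),(428,385),(430,488),(350,491)],4),("bolt",[(264,275),(299,507)],26),("conn",[(433,322)],21)]:
    q=np.array([p2w("w1",u/1.4,v/1.4,z) for u,v in pts]);print(n,q.mean(0).round(1));print(np.array([inv(w) for w in q]).round(1))
E
```

```text
mod [536.3 399.9  38. ]
[[  7.7 101.8]
 [ 47.6  99.4]
 [ 44.3  14.8]
 [  2.1  17.3]]
outl [581.1 292.3   4. ]
[[ -14.1  -11. ]
 [  49.9  -11.5]
 [  48.8 -105. ]
 [ -15.3 -104.1]]
bolt [496.5 308.4  26. ]
[[-51.   84.9]
 [-51.2 -96.2]]
conn [567.  400.6  21. ]
[[53.2 45.2]]
```

```bash
python3 -m creep '[[[0,0,-1.5,0,0,0],[0,0,-3,0,0,0],[0,0,-4.2,0,0,0],[0,0,-4.8,0,0,0],[0,0,-5.1,0,0,0],[0,0,-5.1,0,0,0],[0,0,-5.1,0,0,0]]]'; python3 -m creep '[[[0,0,0,0,0,0],[0,0,0,0,0,0],[0,0,0,0,0,0],[0,0,0,0,0,0],[0,0,0,0,0,0],[0,0,0,0,0,0]]]' 36 40
```

```text
time_s: 3.48
eef_pos: [526.9, 416.1, 82.9]
ee_rot: [0.0, 0.55, 0.835, 0.001]
force: [-0.0, 0.4, -0.1]
grip_width: 0.724
grip_force: 0.0
time_s: 3.98
eef_pos: [527.1, 416.5, 83.5]
ee_rot: [0.001, 0.549, 0.836, 0.001]
force: [0.4, -0.8, 6.9]
grip_width: 0.487
grip_force: 41.6
```

```bash
python3 -m creep '[[[0.1,-0.2,0,0,0,0.2],[0.2,-0.5,0,0,0,0.4],[0.4,-1,0,0,0,0.64],[0.6,-1.5,0,0,0,0.64],[0.8,-2,0,0,0,0.64],[1,-2.5,0,0,0,0.64],[1.2,-3,0,0,0,0.64],[1.4,-3.5,0,0,0,0.64],[1.6,-4,0,0,0,0.64],[1.7,-4.2,0,0,0,0.64],[1.72,-4.28,0,0,0,0.64],[1.72,-4.28,0,0,0,0.64]]]'; python3 - <<'E'
from h import *
snap("top","top2");c=snap("wrist","w2")
a=cv2.imread("pics/top2.png")[80:280,215:415];b=cv2.imread("pics/w2.png")
cv2.imwrite("pics/v2.png",np.hstack([cv2.resize(a,(400,400),interpolation=cv2.INTER_CUBIC),b[160:380,180:400][:, :].copy() if 0 else cv2.resize(b[140:340,180:380],(400,400))]))
s=ctrl.sense();print(s["eef_pos"],s["ee_rot"],s["force"])
E
```

```text
time_s: 4.98
eef_pos: [570.4, 309.1, 83.5]
ee_rot: [0.001, 0.526, 0.85, 0.002]
force: [0.6, -1.0, 5.9]
grip_width: 0.486
grip_force: 41.4
[570.38901986 309.16803229  83.53128637] [0.00134561 0.5259684  0.85050201 0.0013288 ] [ 0.60570096 -1.25399084  6.67068109]
```

View pics/v2.png

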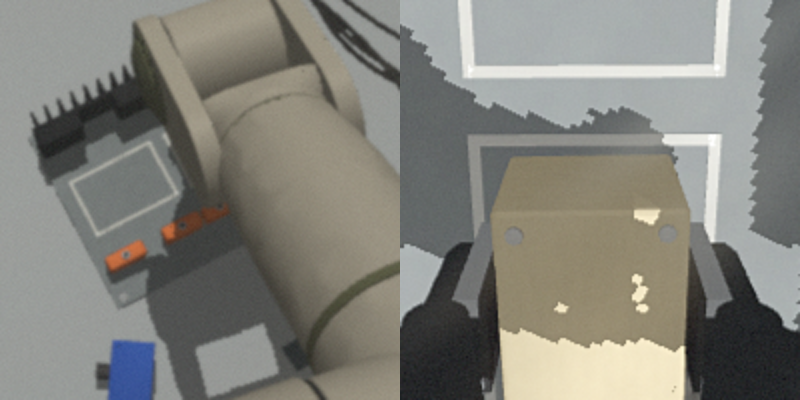

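The slide is good: there is a gap of about 3 mm to the outline's end, about 2.5 mm would be centred, and the module sits square. I'll release, go up, and move over the post's rear part.

```bash
python3 -m creep '[[[0,0,0,0,0,0],[0,0,0,0,0,0],[0,0,0,0,0,0],[0,0,0,0,0,0],[0,0,0,0,0,0]]]' 60; python3 -m creep '[[[0,0,1,0,0,0],[0,0,2.5,0,0,0],[0,0,4,0,0,0],[-1,-1,5,0,0,0.5],[-2.5,-2,5,0,0,1.22],[-7.6,-5.2,4.7,0,0,1.22],[-7.6,-5.2,4.7,0,0,1.22],[-7.6,-5.2,4.7,0,0,1.22],[-7.6,-5.2,4.7,0,0,1.22],[-7.6,-5.2,4.7,0,0,1.22],[-7.6,-5.2,4.7,0,0,1.22],[-7.6,-5.2,4.7,0,0,1.22],[-7.6,-5.2,4.7,0,0,1.22]]]'; python3 - <<'E'
from h import *
snap("top","top3");snap("wrist","w3")
a=cv2.imread("pics/top3.png")[80:230,215:390];b=cv2.imread("pics/w3.png")
cv2.imwrite("pics/v3.png",np.hstack([cv2.resize(a,(400,400),interpolation=cv2.INTER_CUBIC),cv2.resize(b,(400,400))]))
s=ctrl.sense();print(s["eef_pos"],s["ee_rot"],s["force"])
E
```

```text
time_s: 5.5
eef_pos: [569.2, 309.2, 81.3]
ee_rot: [-0.0, 0.526, 0.851, -0.0]
force: [0.4, -0.3, -0.5]
grip_width: 0.699
grip_force: 0.0
time_s: 6.58
eef_pos: [380.4, 179.5, 199.1]
ee_rot: [0.0, 0.48, 0.877, 0.0]
force: [-0.0, 0.2, -0.5]
grip_width: 0.704
grip_force: 0.0
[380.06508881 179.53241004 198.83403785] [8.91505003e-05 4.79665866e-01 8.77451221e-01 6.58395602e-05] [ 0.28346072 -0.15100152 -0.49593247]
```

View pics/v3.png

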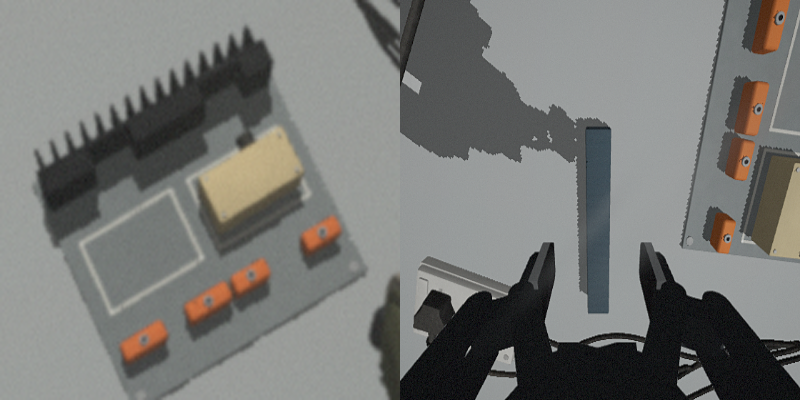

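The top inset shows the module inside the right outline, with its connector toward the notch. In the wrist inset the post runs from (598,128) to (598,313).

```bash
python3 - <<'E'
from h import *
f=lambda U,V:p2w("w3",(U-400)*1.4,V*1.05,28)
q=[f(*x) for x in[(586,129),(610,129),(588,313),(609,312)]];print(np.round(q,1))
a=(q[0]+q[1])/2;b=(q[2]+q[3])/2;d=b-a;print((a+b)/2,np.linalg.norm(d),np.degrees(np.arctan2(d[1],d[0])))
E
```

```text
[[339.6 221.7  28. ]
 [361.5 235.8  28. ]
 [436.8  70.   28. ]
 [459.7  86.1  28. ]]
[399.39992872 153.39594371  28.        ] 179.65440614331223 -57.03158755732471
```

```bash
python3 -m creep '[[[0.05,0,-1.5,0,0,0],[0.05,0,-3,0,0,0],[0.05,0,-4.2,0,0,0],[0.05,0,-4.7,0,0,0],[0.05,0,-4.85,0,0,0],[0.05,0,-4.85,0,0,0],[0.05,0,-4.85,0,0,0]]]' 50; python3 -m creep '[[[0,0,0,0,0,0],[0,0,0,0,0,0],[0,0,0,0,0,0],[0,0,0,0,0,0],[0,0,0,0,0,0],[0,0,0,0,0,0]]]' 22 90
```

```text
time_s: 7.27
eef_pos: [381.3, 179.4, 78.3]
ee_rot: [0.0, 0.48, 0.877, 0.0]
force: [0.8, 0.7, 0.2]
grip_width: 0.589
grip_force: 0.0
time_s: 7.77
eef_pos: [381.2, 179.3, 78.9]
ee_rot: [0.001, 0.48, 0.877, 0.001]
force: [-1.8, 0.2, 10.3]
grip_width: 0.306
grip_force: 89.6
```

```bash
python3 -m creep '[[[0,0,1,0,0,0],[0,0,2,0,0,0],[0,0,2.8,0,0,1],[0.1,0.2,2.8,0,0,2.4],[0.35,0.82,2.8,0,0,3.8],[0.35,0.82,2.8,0,0,5.2],[0.35,0.82,2.8,0,0,6.6],[0.35,0.82,2.8,0,0,8],[0.35,0.82,2.8,0,0,9.4],[0.35,0.82,2.8,0,0,10.8],[0.35,0.82,2.8,0,0,12.2],[0.35,0.82,2.8,0,0,13.6],[0.35,0.82,2.8,0,0,15],[0.35,0.82,2.8,0,0,16],[0.35,0.82,2.8,0,0,16.8],[0.35,0.82,2.8,0,0,16.8],[0.35,0.82,2.8,0,0,16.8],[0.35,0.82,2.8,0,0,16.8]]]'; python3 - <<'E'
from h import *
snap("scene","s4");snap("wrist","w4")
a=cv2.imread("pics/s4.png")[120:320,160:420];b=cv2.imread("pics/w4.png")
cv2.imwrite("pics/v4.png",np.hstack([cv2.resize(a,(400,400),interpolation=cv2.INTER_CUBIC),cv2.resize(b,(400,400))]))
s=ctrl.sense();print(s["eef_pos"],s["ee_rot"],s["force"],s["joints"])
E
```

```text
time_s: 9.27
eef_pos: [389.4, 199.7, 148.0]
ee_rot: [0.0, -0.229, 0.973, 0.0]
force: [0.2, -0.4, -2.2]
grip_width: 0.303
grip_force: 88.8
[389.34699529 199.68367083 147.79278086] [ 1.05611741e-04 -2.29819607e-01  9.73233239e-01 -1.53270187e-05] [ 0.75428201 -0.17741347 -0.98764193] [ 2.04878591e-01  3.31408999e-01  1.93909705e+00 -3.26027615e-05
  8.70874634e-01 -1.82968139e+00]
```

View pics/v4.png

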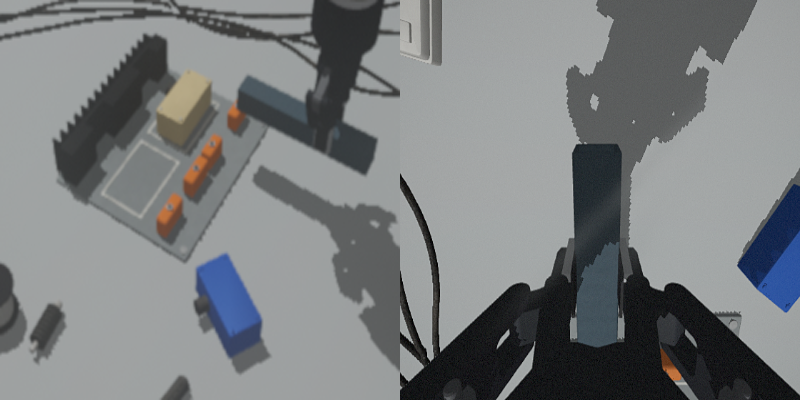

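The post is gripped and pointing along the jig's x (left inset, front end at (245,95) near the gate). Lowering it in front of the gap.

```bash
python3 -m creep '[[[-0.2,-0.1,-1,0,0,0],[-0.2,-0.1,-1.8,0,0,0],[-0.2,-0.1,-2.2,0,0,0],[-0.2,-0.1,-2.45,0,0,0],[-0.2,-0.1,-2.45,0,0,0],[-0.2,-0.1,-2.45,0,0,0]]]'; python3 - <<'E'
from h import *
snap("scene","s5");snap("top","t5")
a=cv2.imread("pics/s5.png")[140:260,230:390];b=cv2.imread("pics/t5.png")[120:260,270:430]
cv2.imwrite("pics/v5.png",np.hstack([cv2.resize(x,(400,int(x.shape[0]*2.5))) if 0 else cv2.resize(x,(400,350),interpolation=cv2.INTER_CUBIC) for x in(a,b)]))
s=ctrl.sense();print(s["eef_pos"],s["force"])
E
```

```text
time_s: 9.87
eef_pos: [384.6, 197.2, 86.7]
ee_rot: [0.0, -0.23, 0.973, -0.0]
force: [-0.3, 0.3, -0.7]
grip_width: 0.309
grip_force: 88.9
[384.76526053 197.28116195  87.08590978] [ 0.69730842 -1.02685392 -0.32729637]
```

View pics/v5.png

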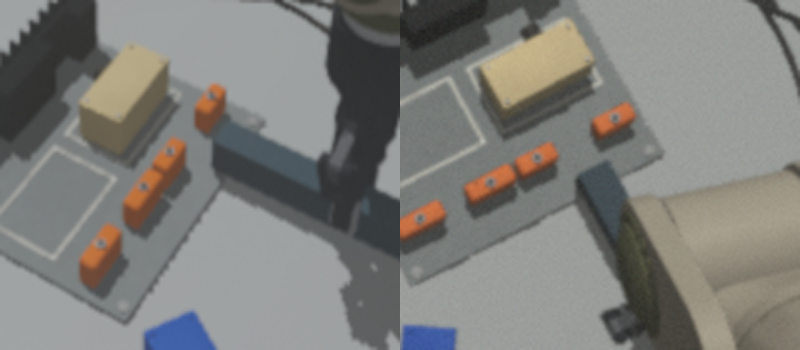

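```bash
python3 - <<'E'
from h import *
p=np.array([539.69,336.32]);a=np.radians(26.617);c,s=np.cos(a),np.sin(a)
f=lambda U,V,z:(np.array([[c,s],[-s,c]])@(p2w("t5",270+(U-400)/2.5,120+V/2.5,z)[:2]-p)).round(1)
print("post",f(577,178,36),f(607,163,36),"bolts",f(537,157,26),f(614,118,26))
print("mod",[f(*q,38) for q in[(481,69),(571,18),(594,64),(511,119)]])
E
```

```text
post [-82.7 -37.8] [-83.1 -64.8] bolts [-51.1 -19.8] [-51.6 -90.2]
mod [array([ 31.8, -12.5]), array([ 35.7, -97.3]), array([ -7. , -94.9]), array([-16.1, -14.1])]
```

```bash
python3 - <<'E'
from h import *
p=np.array([539.69,336.32]);a=np.radians(26.617);c,s=np.cos(a),np.sin(a)
R2=np.array([[c,s],[-s,c]])
for fn in("t5","s5"):
    C=np.load("pics/"+fn+".npz");im=cv2.GaussianBlur(C["image"],(3,3),0)
    for z,yc in((36,-53),):
        for x in(-86,-91,-96,-101,-106):
            prof=[]
            for y in np.arange(-80,-24,2.):
                w=R2.T@[x,y]+p;u,v=w2p(fn,[w[0],w[1],z]);r=cv2.getRectSubPix(im,(1,1),(float(u),float(v)))[0,0];prof.append(int(r[0]))
            print(fn,x,*prof)
E
```

```text
t5 -86 120 121 122 122 121 118 108 92 78 70 69 69 69 68 68 69 69 69 69 66 61 56 61 82 105 117 120 120
t5 -91 120 121 121 120 119 116 105 88 74 69 69 69 70 69 69 69 69 69 68 65 59 53 53 63 81 100 114 120
t5 -96 115 117 118 117 117 115 105 89 76 71 70 70 70 70 69 69 69 68 68 66 60 53 54 62 71 81 93 103
t5 -101 148 151 149 150 149 143 127 101 80 71 68 68 69 69 69 69 69 69 69 66 60 54 57 67 77 84 92 111
t5 -106 154 154 155 155 154 148 130 101 79 72 71 70 70 70 70 69 67 67 68 65 60 54 55 66 78 84 94 115
s5 -86 128 126 125 124 123 115 106 93 84 80 79 78 79 79 79 79 79 78 77 74 70 68 70 75 84 96 106 114
s5 -91 130 128 126 125 123 117 108 96 86 81 78 78 78 78 78 78 78 77 76 73 69 64 61 59 59 60 61 68
s5 -96 137 135 133 131 126 119 109 97 87 81 79 78 78 78 78 78 78 77 76 73 69 64 61 59 59 59 59 59
s5 -101 134 134 132 128 121 113 104 94 85 80 78 78 78 78 78 78 78 77 76 73 69 64 61 59 58 58 59 59
s5 -106 123 120 119 117 115 110 102 94 86 80 79 78 78 78 78 78 78 77 76 73 68 64 61 59 59 59 58 58
```

Both cameras put the post's centreline at jig y ≈ -53.2, against -55 for the gap. I'll shift it 1.5 mm, lower it a little and slide it in up to just before contact.

```bash
python3 -m creep '[[[0.03,-0.05,-0.09,0,0,0],[0.03,-0.05,-0.09,0,0,0],[0.3,0.085,-0.09,0,0,0],[0.6,0.235,-0.09,0,0,0],[0.9,0.386,-0.09,0,0,0],[1.2,0.536,-0.09,0,0,0],[1.5,0.687,-0.09,0,0,0],[1.8,0.837,-0.09,0,0,0],[2.1,0.987,-0.09,0,0,0],[2.4,1.138,-0.09,0,0,0],[2.4,1.138,-0.09,0,0,0],[2.4,1.138,-0.09,0,0,0]]]'; python3 - <<'E'
from h import *
snap("top","t6");snap("scene","s6")
a=cv2.imread("pics/s6.png")[140:260,230:390];b=cv2.imread("pics/t6.png")[100:240,270:430]
cv2.imwrite("pics/v6.png",np.hstack([cv2.resize(x,(400,350),interpolation=cv2.INTER_CUBIC) for x in(a,b)]))
E
```

```text
time_s: 10.97
eef_pos: [444.5, 225.8, 84.0]
ee_rot: [-0.0, -0.231, 0.973, -0.0]
force: [-0.4, 0.2, -0.8]
grip_width: 0.309
grip_force: 88.9
```

View pics/v6.png

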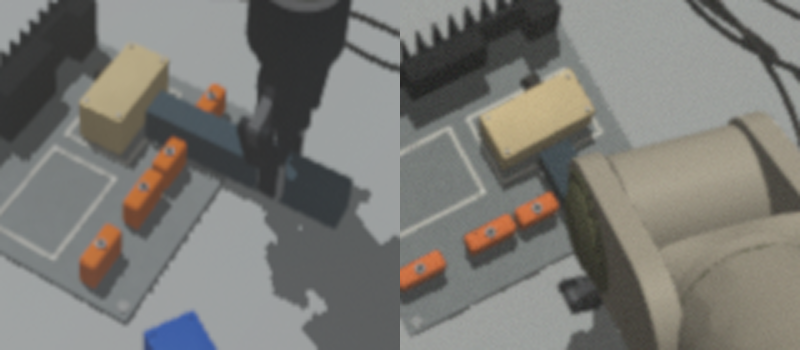

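The post is through the wide gap with no contact force, and its end is near the module's middle. Pushing slowly.

```bash
python3 -m creep '[[[0.18,0.09,0,0,0,0],[0.36,0.18,0,0,0,0],[0.54,0.27,0,0,0,0],[0.72,0.36,0,0,0,0],[0.9,0.45,0,0,0,0],[1.08,0.54,0,0,0,0],[1.26,0.63,0,0,0,0],[1.44,0.72,0,0,0,0],[1.6,0.8,0,0,0,0],[1.72,0.86,0,0,0,0],[1.72,0.86,0,0,0,0]]]'; python3 -m creep '[[[0.05,0.025,0,0,0,0],[0.1,0.05,0,0,0,0],[0.1,0.05,0,0,0,0]]]'
```

```text
time_s: 11.98
eef_pos: [488.0, 247.4, 84.2]
ee_rot: [0.0, -0.23, 0.973, 0.0]
force: [0.0, 0.4, -1.5]
grip_width: 0.31
grip_force: 88.9
time_s: 12.23
eef_pos: [489.9, 248.4, 84.2]
ee_rot: [0.0, -0.23, 0.973, 0.0]
force: [-0.3, -0.1, -0.8]
grip_width: 0.309
grip_force: 88.9
```

```bash
python3 -m creep '[[[0.05,0.025,0,0,0,0],[0.09,0.045,0,0,0,0],[0.09,0.045,0,0,0,0]]]'; python3 -m creep '[[[0.035,0.0175,0,0,0,0],[0.07,0.035,0,0,0,0],[0.07,0.035,0,0,0,0]]]'
```

```text
time_s: 12.48
eef_pos: [491.5, 249.4, 83.9]
ee_rot: [-0.001, -0.231, 0.973, -0.0]
force: [-4.1, -1.2, 0.2]
grip_width: 0.308
grip_force: 89.1
time_s: 12.73
eef_pos: [491.8, 249.6, 83.5]
ee_rot: [-0.004, -0.231, 0.973, -0.0]
force: [-13.0, -7.8, 6.5]
grip_width: 0.306
grip_force: 89.7
```

```bash
python3 -m creep '[[[0.03,0.015,0,0,0,0],[0.04,0.02,0,0,0,0],[0.04,0.02,0,0,0,0],[0.04,0.02,0,0,0,0],[0.04,0.02,0,0,0,0],[0.04,0.02,0,0,0,0]]]'; python3 - <<'E'
from h import *
snap("top","t7");snap("scene","s7")
a=cv2.imread("pics/s7.png")[120:240,200:360];b=cv2.imread("pics/t7.png")[80:220,240:400]
cv2.imwrite("pics/v7.png",np.hstack([cv2.resize(x,(400,350),interpolation=cv2.INTER_CUBIC) for x in(a,b)]))
s=ctrl.sense();print(s["eef_pos"],s["force"])
E
```

```text
time_s: 13.23
eef_pos: [492.0, 249.7, 83.3]
ee_rot: [-0.005, -0.231, 0.973, -0.001]
force: [-18.4, -10.8, 8.9]
grip_width: 0.312
grip_force: 89.9
[491.9632059  249.73583717  83.32320652] [-16.97282778 -11.2826162    8.03710194]
```

View pics/v7.png

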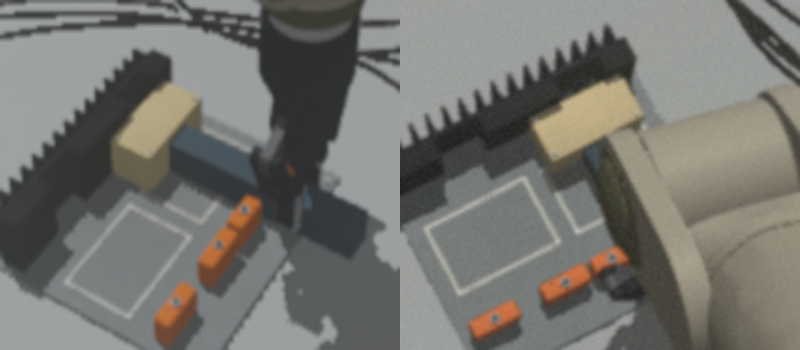

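```bash
python3 - <<'E'
from h import *
p=np.array([539.69,336.32]);a=np.radians(26.617);c,s=np.cos(a),np.sin(a);R2=np.array([[c,s],[-s,c]])
C=np.load("pics/t7.npz");im=C["image"].astype(int)
# gilt-top profiles along jig x at several y, z=38: red-blue
for y in(-20,-30,-40,-75,-85,-92):
    pr=[]
    for x in np.arange(28,92,2.):
        w=R2.T@[x,y]+p;u,v=w2p("t7",[*w,38]);r=cv2.getRectSubPix(C["image"],(1,1),(float(u),float(v)))[0,0].astype(int);pr.append(r[0]-r[2])
    print(y,*pr)
E
```

```text
-20 2 9 16 21 23 28 40 43 40 45 53 53 54 55 56 56 55 55 57 57 57 58 57 49 32 19 16 10 3 3 1 0
-30 2 8 16 21 23 28 41 50 53 53 56 55 56 55 55 55 55 57 57 58 58 58 58 53 36 25 18 10 4 1 3 2
-40 -9 -9 -9 -5 3 18 40 51 54 54 55 57 56 57 57 57 57 57 58 57 57 58 57 54 42 34 27 16 7 2 4 2
-75 23 22 23 23 21 24 37 48 54 56 57 55 54 56 56 56 55 56 57 57 56 57 56 57 56 54 45 24 6 2 2 1
-85 19 18 20 22 23 29 39 50 54 55 55 55 56 56 56 56 56 57 57 57 56 56 57 56 48 32 20 10 4 1 2 2
-92 17 12 10 10 15 23 35 38 30 38 49 54 57 56 56 56 55 56 56 55 56 58 55 46 31 15 14 9 3 0 3 3
```

The near edge lies at x ≈ 39 mm uniformly along y, so the module is square and flush. It is held with about 20 N.

```bash
python3 -c "
from rig import ctrl
s=ctrl.sense();print(s['force'],s['grip_force'],s['time_s']);print(ctrl.finish_job())"
```

```text
[-16.97282778 -11.2826162    8.03710194] 89.9252450466156 13.3333
the job is handed in; nothing more can be done
None
```

The job is handed in at 13.3 s: the module was slid into the wide bay without lifting, then pushed with the post through the wide gap until it measured flush and square along the fence (within about 1 mm), and the arm still grips the post and holds the module pressed with about 20 N; the connector in the notch is inferred from that position, not seen directly.

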